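# Refit the steam cap of the rice cooker

## Robot

A 6-joint arm with a two-finger parallel gripper is mounted at the origin on the work surface. World frame = base frame: x ahead of the robot, y to its left, z up, the work surface at z = 0. Lengths are in mm, angles in rad, forces in N, time in s.
With the tool pointing down it reaches from about 275 to 850 mm from the base axis. Payload 19 kg.
Tool frame: the origin (TCP) lies on the centre line of the jaws, within the pads' length; the fingertips stand 17 mm ahead of it and the grasp point (between the pads) lies 2 mm behind it (arm.tip_extent is the distance from the TCP to the fingertips, in mm); x points along the fingers, y is the direction in which the jaws open and shut, and the axes are right-handed (so a half turn about x gives the same grasp; the last joint's range is limited). The gripper opens to 85 mm and grips with 20 to 120 N. Pads are 22 mm wide; open, the fingers measure 114 mm over their backs; the gripper's body (76 mm by 85 mm) begins 54 mm behind the grasp point. The pads swing forward as they close: fully open they stand 13 mm farther back than shut.
Start: joints at [-1.354, 0.15, 1.437, -0, 1.554, -0.134], TCP at [197.572, -539.961, 248.267] pointing down, gripper open.
Joint ranges: [-2.8, 2.8], [-0.68, 2.1], [0.12, 2.68], [-1.39, 4.53], [0.16, 2.79], [-2.81, 2.81]. Speed limits (rad/s): [1.89, 1.89, 2.22, 3.01, 3.01, 3.01].

## Interface

Orientations are given as a rotation vector (axis times angle).
In Python, from plant import arm gives the robot as it stands. The module is installed in compiled form; this text tells all that it offers.
- The arm moves only by the tool move_arm, never from a script. Its argument "deltas" is a list of rows, each a list of 7 numbers: the finger opening in mm, from 0 to 85.4, then the shift along the world's x, y, z in units of 40 mm (1.0 is 40 mm), then the turn, a rotation vector about the world's x, y, z in units of 8 degrees (1.0 is 8 degrees). A call has 1 to 8 rows; each row shifts and turns the commanded pose from where the row before left it; what a row does not reach is not made up. A row lasts 1/10 s, in which the tool goes at most 50 mm and 8.59 degrees, less where a joint would pass 70% of its speed; a pose out of reach is approached as far as the arm can. A call is refused whole if a number of a shift passes 1 or a number of a turn 1, either way. A call with a gripper value outside its range is refused whole. The fingers move at their own pace and stop on an object; "newtons" is the grip in N (left out, the last holds). Time passes only in rows, so rows that do not move let the fingers close. It gives the time, the measured TCP pose, the force and the opening at its end, in the units of the state.
- arm.observe(): the state, without advancing time (a new reading comes with each control period).
- arm.camera(name): name is "scene" or "top" or "wrist"; returns (picture, depth): 400x640x3 uint8, blue, green, red; 400x640 float32, mm along the optical axis (not along the pixel's ray), 0 where there is no reading.
- arm.calibration(name): a dict with "camera_matrix" (3x3 intrinsics, pixels), "distortion" ([k1, k2, p1, p2, k3] as OpenCV has them; the pictures are not rectified), "position" and "attitude" of the camera in the world; the wrist camera has in their place "hand_eye" (4x4, takes a point from camera to tool coordinates, whose origin is the TCP and whose axes are the tool frame's). Camera axes: x right, y up, looking along -z (the intrinsics and any distortion apply to the point x, -y, -z); pixel columns grow to the right and rows downward; lengths in mm; the calibration is good to about 2 mm. A picture is of the moment at which its call begins: read the wrist's pose just before it. calibration takes no time and is no camera call.
- arm.job_done(): hands the job in, once; it reports no verdict.
Trained networks look in the newest picture that a camera, given by its name, has taken for a name from the list of things; names that differ only in an ending like _2 or _b are one class to them, and where a whole thing is asked for, a point or a joint stands for the part that bears it (a point fixed in the world has none). Each returns a list of dicts, best first, with "score" (0 to 1); they miss things now and then, are a little off and sometimes report something else, mostly with a low value. They report only what shows in the picture. A call takes as long as a camera call.
- arm.search_frame(camera, thing): "extent" ([left, top, right, bottom] in pixels, round what is visible of it).
The state is a dict: "t": time; "joint_positions": joint angles; "dq": joint speeds; "joint_efforts": joint torques, N m; "ee_pos": TCP position; "tool_rot": TCP orientation; "contact_force": force on the tool from outside, world axes, zero at the start; "ft_torque": the same for the moment, N m; "finger_gap": finger opening in mm.
Only numpy, scipy, OpenCV 4.12 (cv2) and the standard library are available. Lean on these libraries where they do the work, as an engineer would, in place of code of your own. Each camera call takes 0.05 s, during which the arm holds its last target.

## Task

The washed steam cap has been put back in its vent on top of the rice cooker, but it stands proud because its notch is not over the locating pin. With a fingertip push its finger tab round, either way, until the notch meets the pin, then press the cap down until it is fully home on the lid. Do not lift the cap out of the vent, leave the dish rack and the other things on the shelf alone, and finish clear of everything.

Things in the scene. Friction and masses are not known exactly. Their poses are not given: they have to be found in the camera images.
- cooker: White electric rice cooker, 250 mm deep (x), 236 mm wide (y), its flat lid's top 200 mm above the shelf (a grey release button at the lid's front edge stands 3 mm higher); it does not move when pushed. Origin at the centre of its underside, z up; its front (black panel) faces its own +x. The steam vent is a round well in the lid, 50 mm across, 34 mm deep, its centre 40 mm behind the lid's centre.
- vent_seat (a point): Centre of the steam vent at the level of the lid's top (200 mm above the shelf); axes as the cooker's. The underside of the cap's flange must come down to this level. Spring beads hidden in the well hold the cap 5 mm above it until a press of about 6 to 12 N near the cap's middle snaps it down; it then stays down.
- pin (a point): Steel locating pin on the lid: a round-topped bar 8 mm wide and 8 mm high lying radially from 37 to 57 mm from the vent's centre, in the cooker's +x direction (towards its front), so that its outer end shows beyond the cap. This point is on top of it, 42 mm from the vent's centre.
- cap: Grey steam cap, about 80 g: flange 84 mm across, 8 mm thick, one notch in its rim on the cap's +x side, an upright finger tab on its -x side; a stem below (48 mm across, 30 mm long) turns and slides up and down in the well without tipping (turning takes about 1 N at the tab). Origin: centre of the flange's underside, z up. Its top is flat and free within 20 mm of the axis.
- notch (a point): Middle of the notch, at flange top, 38 mm from the cap's axis along its +x. The notch is 14 mm wide, 8 mm deep radially, right through the flange. While it is elsewhere the flange rides on the pin, 8 mm above the lid, and no press can seat it. When it comes over the pin the cap falls about 3 mm onto the spring beads, and the pin stops further turning.
- tab (a point): Top centre of the finger tab, 31 mm from the cap's axis along the cap's -x. The tab is an upright fin 8 mm thick, 18 mm long radially (22 to 40 mm from the axis) and 16 mm tall above the flange's top.
- rack: Grey plastic dish rack, 360 x 280 mm, with plates, an aluminium pot lid and a wooden spatula standing in it (up to 280 mm high); does not move. Origin at the centre of its underside.
- dispenser: Clear push-pump soap dispenser, 68 mm across and 170 mm high, loose. Origin at the centre of its underside.
- bowl: Yellow melamine bowl, 124 mm across and 56 mm high, loose. Origin at the centre of its underside.
- saucer: Glass saucer, 110 mm across and 18 mm high, loose. Origin at the centre of its underside.

How it is judged:
By the outcome, as a careful person would: the job done as asked, in the order asked, and still so for the second after the job is handed in, with the robot touching nothing.
It also fails if it takes over 51 s, if anything falls off the work surface, if the arm or the gripper's body presses on something with over 40 N, if the wrist force passes 120 N, or if a joint passes its speed limit or range.

## Working session

There is one attempt and no reset: what is moved stays moved. The work goes in short steps, Python scripts to look and compute and a tool call to move; the robot and the scene stay as the last step left them, time stands still between calls to the robot, and variables do not carry over. Pictures are saved under pics/ and viewed, and the job is handed in when it is done.

Besides the shell and the picture viewer there is one more tool, called after "Call:" as name(argument=value, ...) on one line, values as JSON. move_arm: Moves the arm, as the interface text tells. Its arguments: {"type":"object","properties":{"deltas":{"type":"array"},"newtons":{"type":"number"}},"required":["deltas"]}

```bash
mkdir -p pics; cat > h.py <<'E'
from plant import arm
import numpy as np, cv2
from scipy.spatial.transform import Rotation as R
def campose(name):
    c=arm.calibration(name)
    return c
def pix2world(name,uv,depth=None,z=None,st=None):
    c=arm.calibration(name);K=np.array(c["camera_matrix"],float);D=np.array(c["distortion"],float)
    uv=np.array(uv,float).reshape(-1,1,2)
    n=cv2.undistortPoints(uv,K,D).reshape(-1,2)
    d=np.c_[n[:,0],-n[:,1],-np.ones(len(n))]
    if name=="wrist":
        T=np.array(c["hand_eye"]);W=np.eye(4);W[:3,:3]=R.from_rotvec(st["tool_rot"]).as_matrix();W[:3,3]=st["ee_pos"];M=W@T
        Rm,p=M[:3,:3],M[:3,3]
    else:
        p=np.array(c["position"],float);a=np.array(c["attitude"],float)
        Rm=a if a.shape==(3,3) else R.from_rotvec(a).as_matrix()
    d=d@Rm.T
    if depth is not None: return p+d*np.array(depth).reshape(-1,1)
    s=(z-p[2])/d[:,2]
    return p+d*s[:,None]
E
python3 - <<'E'
from h import *
for n in("scene","top"):
    im,d=arm.camera(n);cv2.imwrite(f"pics/{n}0.png",im);np.save(f"{n}0.npy",d);print(arm.calibration(n))
    for t in("cooker","cap","tab","notch","pin"):
        print(n,t,[(r["score"],r["extent"]) for r in arm.search_frame(n,t)[:2]])
print(arm.calibration("wrist"));print(arm.observe())
E
```

```text
{'camera_matrix': array([[437.60268706,   0.        , 319.11280234],
       [  0.        , 437.60268706, 192.22790603],
       [  0.        ,   0.        ,   1.        ]]), 'distortion': array([-0.08572257,  0.        ,  0.        ,  0.        ,  0.        ]), 'position': array([1097.31440301, -567.11811438, 1282.31852733]), 'attitude': array([0.64140074, 0.24453268, 0.67908709])}
scene cooker [(0.57, [285.5, 173.7, 379.4, 268.2])]
scene cap [(0.79, [315.1, 185.6, 343.4, 208.4])]
scene tab [(0.64, [311.1, 188.1, 340.4, 209.2]), (0.56, [180.6, 249.1, 211.9, 288.3])]
scene notch [(0.9, [312.1, 184.6, 341.9, 210.7]), (0.38, [237.6, 299.6, 280.9, 340.2])]
scene pin [(0.69, [289.2, 172.2, 382.2, 262.8])]
{'camera_matrix': array([[387.52639833,   0.        , 328.33501095],
       [  0.        , 387.52639833, 205.14483621],
       [  0.        ,   0.        ,   1.        ]]), 'distortion': array([-0.06065517,  0.        ,  0.        ,  0.        ,  0.        ]), 'position': array([ 293.45870631,  115.72855593, 1411.42905334]), 'attitude': array([ 0.12012057, -0.14068587, -1.57760107])}
top 
[... 844 characters left out ...]
0000e+00,
         1.00000000e+00]])}
{'t': 0.6, 'joint_positions': array([-1.35399014e+00,  1.50494071e-01,  1.43742202e+00,  2.38423899e-05,
        1.55379254e+00, -1.34016511e-01]), 'dq': array([-0.00223776, -0.00207092,  0.00065999,  0.00135148, -0.00068857,
       -0.00111874]), 'joint_efforts': array([-1.50731721e-03, -7.12497997e+01, -5.70895243e+01, -7.35108802e-05,
        1.55589307e-03, -7.86617107e-06]), 'ee_pos': array([ 197.58252536, -539.95082241,  248.25897423]), 'tool_rot': array([ 2.03066617,  0.36001736, -2.03062695]), 'contact_force': array([0.02192894, 0.13397749, 0.82237673]), 'ft_torque': array([-0.00781918, -0.0064985 ,  0.03455886]), 'finger_gap': 85.20540434301952}
```

```bash
python3 - <<'E'
import cv2
a=cv2.imread("pics/scene0.png");b=cv2.imread("pics/top0.png")
cv2.imwrite("pics/b1.png",cv2.resize(b[115:245,270:400],(600,600),interpolation=cv2.INTER_CUBIC))
cv2.imwrite("pics/a1.png",cv2.resize(a[165:275,275:395],(655,600),interpolation=cv2.INTER_CUBIC))
E
```

```text
(no output)
```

View pics/scene0.png

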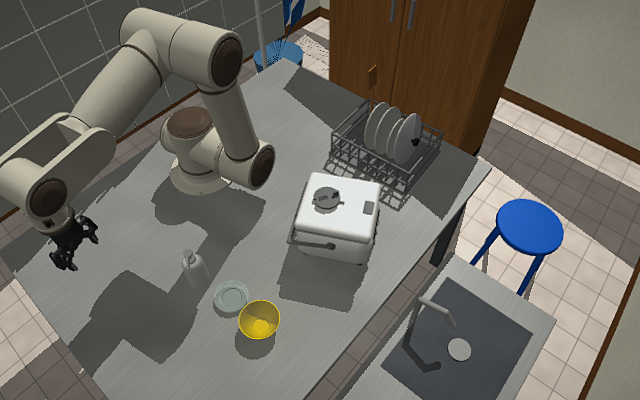

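View pics/top0.png

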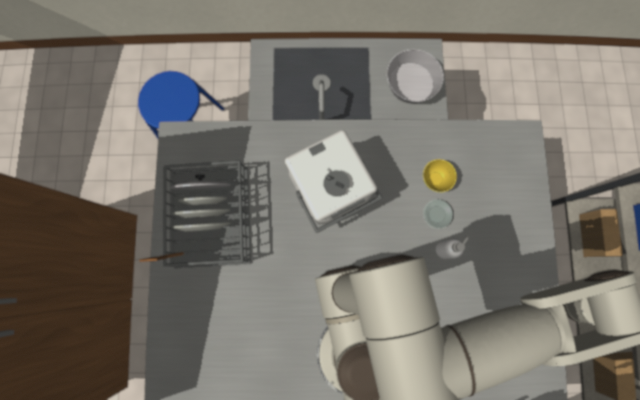

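View pics/b1.png

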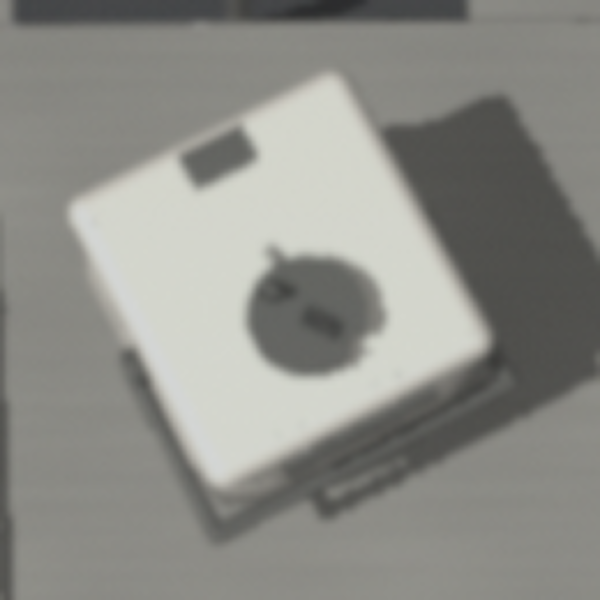

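View pics/a1.png

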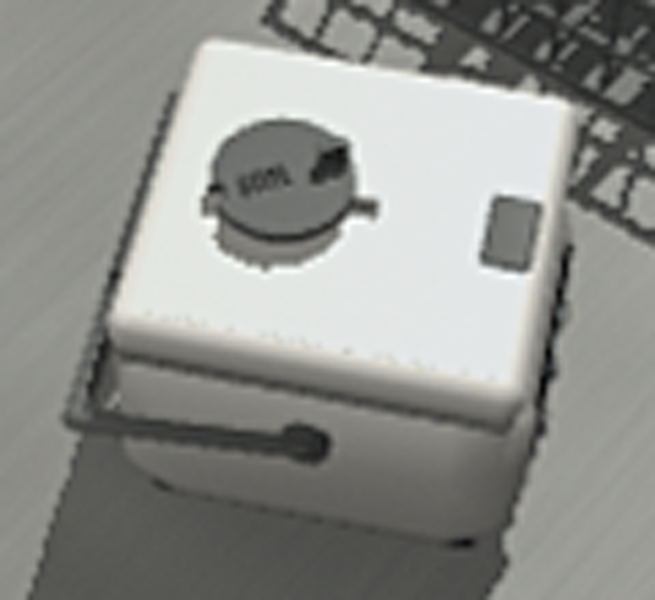

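The top crop shows the pin at the cap's upper left (crop 272,250), the dark tab near (278,290) and the notch at lower right (~372,347). The scene crop agrees, with the tab at (330,160), the pin at (365,207) and the notch at (212,197). Next I'll turn these into world positions.

```bash
python3 - <<'E'
from h import *
T=lambda x,y:(270+x*130/600-.5,115+y*130/600-.5)
S=lambda x,y:(275+x*120/655-.5,165+y*110/600-.5)
def p(l,n,uv,z): print(l,n,pix2world(n,[uv],z=z)[0].round(1))
p('pin end','top',T(270,247),206);p('pin end','scene',S(375,208),206)
p('notch','top',T(370,345),216);p('notch','scene',S(214,192),216)
p('cap c','top',T(316,315),216);p('cap c','scene',S(284,178),216)
p('tab','top',T(275,288),232);p('tab','scene',S(330,157),228)
p('button','top',T(219,156),203);p('button','scene',S(510,233),203)
for n,cs in (('top',[(75,212),(335,75),(490,345),(222,485)]),('scene',[(205,45),(578,100),(525,390),(112,320)])):
    for c in cs: p('corner',n,(T if n=='top' else S)(*c),197)
d=np.load("top0.npy");print(d[180:190:4,330:346:3])
# world z of lid
for uv in [(310,170),(340,185),(335,200)]:
    print(pix2world('top',[uv],depth=[d[uv[1],uv[0]]]))
E
```

```text
pin end top [615.9  98.4 206. ]
pin end scene [617.   95.9 206. ]
notch top [543.6  31.  216. ]
notch scene [545.3  39.9 216. ]
cap c top [564.9  67.6 216. ]
cap c scene [568.9  73.1 216. ]
tab top [580.2  95.7 232. ]
tab scene [585.   94.1 228. ]
button top [683.  133.4 203. ]
button scene [684.7 133.  203. ]
corner top [644.9 234.9 197. ]
corner top [744.5  50.4 197. ]
corner top [546.8 -53.8 197. ]
corner top [450.7 133.  197. ]
corner scene [457.9 131.5 197. ]
corner scene [654.5 241.7 197. ]
corner scene [751.6  57.5 197. ]
corner scene [551.  -52.7 197. ]
[[1226.0999 1221.2238 1223.8552 1223.2937 1227.6206 1227.7551]
 [1221.7598 1223.8176 1221.6215 1220.7427 1225.8937 1225.5798]
 [1225.4459 1219.6204 1221.3993 1218.5249 1216.9746 1220.0415]]
[[611.9866075  156.38926358 197.75186355]]
[[557.28386034  61.34157214 217.31621529]]
[[512.91668971  77.19831531 197.66892079]]
```

```bash
python3 - <<'E'
from h import *
s=arm.observe();M=R.from_rotvec(s["tool_rot"]).as_matrix();print(M.round(3))
print("y ang",np.degrees(np.arctan2(M[1,1],M[0,1])),"z ang",np.degrees(np.arctan2(M[1,2],M[0,2])), "j1",np.degrees(s["joint_positions"][[0,5]]), arm.tip_extent)
E
```

```text
[[-0.     0.344 -0.939]
 [ 0.    -0.939 -0.344]
 [-1.    -0.    -0.   ]]
y ang -69.89936336187313 z ang -159.89936361235794 j1 [-77.57792064  -7.67858046] 17.0
```

Call:
move_arm(deltas=[[0,0.3,0.5,0.5,0,0,-0.4],[0,0.5,0.85,0.5,0,0,-0.4],[0,0.5,0.85,0.5,0,0,-0.4],[0,0.5,0.85,0.5,0,0,-0.4],[0,0.5,0.85,0.3,0,0,-0.4],[0,0.5,0.85,0,0,0,-0.4],[0,0.5,0.85,0,0,0,-0.4],[0,0.5,0.85,0,0,0,-0.4]], newtons=40)

```text
t: 1.4
ee_pos: [350.0, -280.5, 340.5]
tool_rot: [-2.172, 0.107, 2.17]
contact_force: [0.4, -0.6, 0.2]
finger_gap: -0.1
```

Call:
move_arm(deltas=[[0,0.5,0.85,0,0,0,-0.4],[0,0.5,0.85,0,0,0,-0.4],[0,0.5,0.85,0,0,0,-0.4],[0,0.5,0.85,0,0,0,-0.4],[0,0.5,0.85,0,0,0,-0.4],[0,0.5,0.85,0,0,0,-0.4],[0,0.5,0.85,0,0,0,-0.4],[0,0.5,0.85,0,0,0,-0.4]])

```text
t: 2.2
ee_pos: [510.1, -8.3, 340.4]
tool_rot: [-1.914, 0.535, 1.913]
contact_force: [0.9, 0.0, -0.4]
finger_gap: -0.0
```

Call:
move_arm(deltas=[[0,0.5,0.85,0,0,0,-0.1],[0,0.5,0.85,0,0,0,-0.1],[0,0.4,0.4,0,0,0,0],[0,0,0,0,0,0,0],[0,0,0,0,0,0,0]])

```text
t: 2.7
ee_pos: [565.6, 74.2, 339.9]
tool_rot: [-1.898, 0.556, 1.899]
contact_force: [-1.0, 0.0, 0.7]
finger_gap: 0.0
```

```bash
python3 - <<'E'
from h import *
s=arm.observe();im,d=arm.camera("wrist");cv2.imwrite("pics/w1.png",im);np.save("w1.npy",d)
import pickle;pickle.dump(s,open("w1.pkl","wb"))
print(s)
for t in("cap","tab","notch","pin"): print(t,[(r["score"],r["extent"]) for r in arm.search_frame("wrist",t)[:2]])
E
```

```text
{'t': 2.7, 'joint_positions': array([-4.48553057e-03,  1.28040110e-01,  1.28044817e+00, -1.14182105e-04,
        1.73372693e+00,  2.13616227e+00]), 'dq': array([-0.01977826, -0.02078627,  0.01373149, -0.00276982,  0.00057871,
       -0.00493644]), 'joint_efforts': array([  1.85972102, -67.94835806, -58.4741199 ,   0.14263779,
        -0.0916839 ,   0.16663802]), 'ee_pos': array([565.55121935,  74.22953732, 339.9380367 ]), 'tool_rot': array([-1.8977169 ,  0.55629255,  1.89883855]), 'contact_force': array([-1.02364061,  0.00384176,  0.66687986]), 'ft_torque': array([-0.00915941, -0.01341799,  0.01989209]), 'finger_gap': 0.036664639135547655}
cap [(0.88, [276.9, 147.2, 372.4, 241.4])]
tab [(0.66, [278.0, 148.5, 371.4, 241.1])]
notch [(0.78, [277.8, 146.4, 370.5, 239.2])]
pin [(0.66, [127.8, 0.3, 459.0, 285.1])]
```

View pics/w1.png

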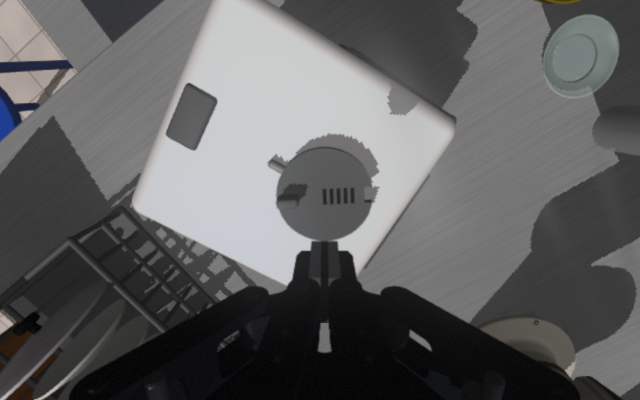

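The wrist picture shows the cap centred at (324,194), pin end at (275,161), tab at about (288,201) with its shadow above, and the notch at (369,194).

```bash
python3 - <<'E'
from h import *
import pickle
im=cv2.imread("pics/w1.png");cv2.imwrite("pics/w1c.png",cv2.resize(im[135:255,255:395],(700,600),interpolation=cv2.INTER_CUBIC))
s=pickle.load(open("w1.pkl","rb"));M=R.from_rotvec(s["tool_rot"]).as_matrix();print("psi",np.degrees(np.arctan2(M[1,1],M[0,1])))
d=np.load("w1.npy")
for l,uv,z in [('cap',(324,194),216),('pin',(272,159),206),('tab',(288,201),232),('notch',(369,195),216),('c',(455,122),197),('btn',(191,116),203)]:
    print(l,pix2world('wrist',[uv],z=z,st=s).round(1), pix2world('wrist',[uv],depth=[d[uv[1],uv[0]]],st=s).round(1))
E
```

```text
psi -122.65113783580325
cap [[567.3  74.1 216. ]] [[567.3  74.1 216. ]]
pin [[615.8  96.6 206. ]] [[615.5  97.9 200.5]]
tab [[582.2  99.4 232. ]] [[582.2  99.5 231.9]]
notch [[545.5  41.9 216. ]] [[540.2  42.4 200.4]]
c [[556.  -54.1 197. ]] [[533.8 -79.9 117.8]]
btn [[682.8 133.7 203. ]] [[682.7 133.5 203.6]]
```

View pics/w1c.png

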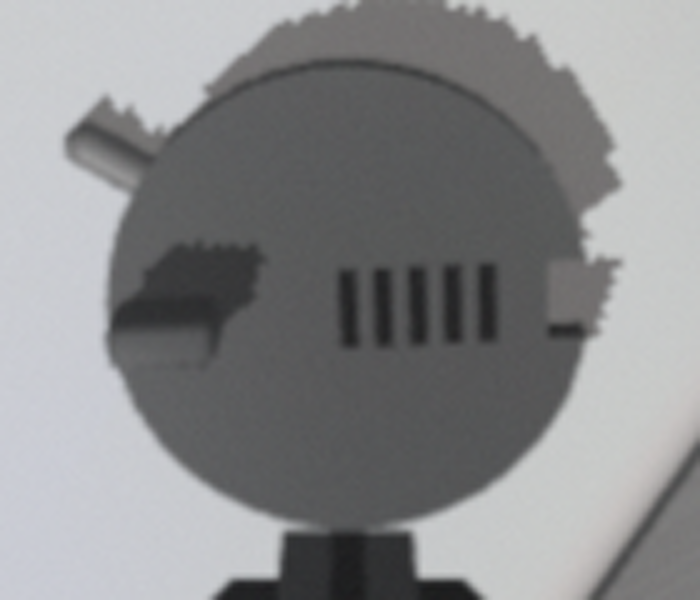

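Call:
move_arm(deltas=[[0,0.5,0.17,0,0,0,0],[0,0.44,0.16,-0.3,0,0,0],[0,0,0,-0.8,0,0,0],[0,0,0,-0.8,0,0,0],[0,0,0,-0.4,0,0,0],[0,0,0,-0.2,0,0,0],[0,0,0,0,0,0,0]])

```text
t: 3.65
ee_pos: [602.9, 86.9, 239.9]
tool_rot: [-1.897, 0.557, 1.898]
contact_force: [-0.4, -0.2, 0.5]
finger_gap: -0.3
```

```bash
python3 - <<'E'
from h import *
s=arm.observe();im,d=arm.camera("wrist");cv2.imwrite("pics/w2.png",im)
print(s["ee_pos"],s["contact_force"])
E
```

```text
[602.90763602  86.88068689 239.93517523] [-0.41449178 -0.15418213  0.51265978]
```

View pics/w2.png

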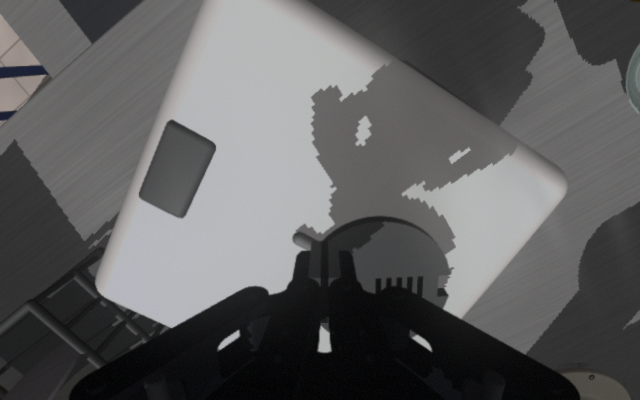

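```bash
cat > arc.py <<'E'
from h import *
import sys
# usage: target tab angles list; prints rows from current commanded pose estimate
V=np.array([567.,74.])
def pose(th,r=31,o=15):
    t=np.radians(th);return V+r*np.array([np.cos(t),np.sin(t)])+o*np.array([np.sin(t),-np.cos(t)])
def rows(ths,start,psi,z0,z):
    cur=np.array(start,float);out=[]
    for i,th in enumerate(ths):
        p=pose(th);d=(p-cur)/40;d=d.round(2);cur=cur+d*40
        dps=round((th-180-psi)/8,2);psi+=dps*8
        dz=round((z-z0)/40,2);z0+=dz*40
        out.append([0,float(d[0]),float(d[1]),float(dz),0,0,float(dps)])
    print(out,cur,psi)
if __name__=="__main__":
    s=arm.observe();M=R.from_rotvec(s["tool_rot"]).as_matrix();psi=np.degrees(np.arctan2(M[1,1],M[0,1]))
    print(s["ee_pos"],psi)
    rows(eval(sys.argv[1]),s["ee_pos"][:2],psi,s["ee_pos"][2],238)
E
python3 arc.py "[57,62,67,72,77,82,87,92]"
```

```text
[603.24702953  86.95422421 240.9754058 ] -122.72440991505913
[[0, -0.17, 0.12, -0.07, 0, 0, -0.03], [0, -0.04, 0.06, -0.0, 0, 0, 0.62], [0, -0.05, 0.06, -0.0, 0, 0, 0.63], [0, -0.05, 0.06, -0.0, 0, 0, 0.62], [0, -0.06, 0.05, -0.0, 0, 0, 0.63], [0, -0.06, 0.04, -0.0, 0, 0, 0.62], [0, -0.06, 0.04, -0.0, 0, 0, 0.63], [0, -0.07, 0.03, -0.0, 0, 0, 0.62]] [580.84702953 105.35422421] -88.00440991505913
```

Call:
move_arm(deltas=[[0,-0.17,0.12,-0.05,0,0,0],[0,-0.04,0.06,0,0,0,0.62],[0,-0.05,0.06,0,0,0,0.63],[0,-0.05,0.06,0,0,0,0.62],[0,-0.06,0.05,0,0,0,0.63],[0,-0.06,0.04,0,0,0,0.62],[0,-0.06,0.04,0,0,0,0.63],[0,-0.07,0.03,0,0,0,0.62]])

```text
t: 4.5
ee_pos: [580.6, 106.1, 239.4]
tool_rot: [2.202, 0.048, -2.198]
contact_force: [1.5, 0.8, -0.3]
finger_gap: -0.2
```

```bash
python3 - <<'E'
from h import *
im,d=arm.camera("wrist");cv2.imwrite("pics/w3.png",im)
E
python3 arc.py "[97,102,107,112,117,122,127,132]"
```

```text
[580.3022394  106.23509187 239.46466309] -87.19254885262683
[[0, -0.05, 0.01, -0.04, 0, 0, 0.52], [0, -0.08, 0.02, 0.0, 0, 0, 0.63], [0, -0.07, 0.01, 0.0, 0, 0, 0.62], [0, -0.08, 0.01, 0.0, 0, 0, 0.63], [0, -0.07, 0.0, 0.0, 0, 0, 0.62], [0, -0.08, 0.0, 0.0, 0, 0, 0.63], [0, -0.07, -0.01, 0.0, 0, 0, 0.62], [0, -0.07, -0.02, 0.0, 0, 0, 0.63]] [557.5022394  107.03509187] -47.992548852626825
```

View pics/w3.png

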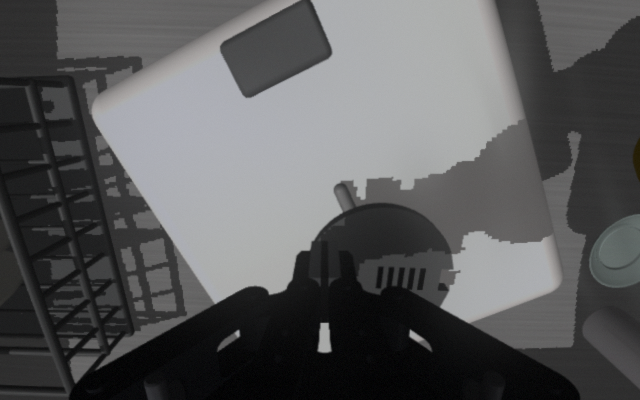

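The cap is turning with the finger: the slots still lie the same way in the wrist frame at (400,278), and the pin is now at (343,193). I'll continue the arc.

Call:
move_arm(deltas=[[0,-0.06,0.01,0,0,0,0.55],[0,-0.08,0.02,0,0,0,0.63],[0,-0.07,0.01,0,0,0,0.62],[0,-0.08,0.01,0,0,0,0.63],[0,-0.07,0,0,0,0,0.62],[0,-0.08,0,0,0,0,0.63],[0,-0.07,-0.01,0,0,0,0.62],[0,-0.07,-0.02,0,0,0,0.63]])

```text
t: 5.35
ee_pos: [557.4, 106.8, 239.2]
tool_rot: [1.798, 0.686, -1.795]
contact_force: [0.6, 1.8, 0.1]
finger_gap: 0.2
```

```bash
python3 arc.py "[137,142,147,152,157,162,167,172]"
```

```text
[557.42561184 106.84601023 239.24952094] -48.194212435809554
[[0, -0.07, -0.02, -0.03, 0, 0, 0.65], [0, -0.07, -0.03, -0.0, 0, 0, 0.62], [0, -0.07, -0.03, -0.0, 0, 0, 0.63], [0, -0.06, -0.05, -0.0, 0, 0, 0.62], [0, -0.06, -0.04, -0.0, 0, 0, 0.63], [0, -0.05, -0.06, -0.0, 0, 0, 0.62], [0, -0.05, -0.05, -0.0, 0, 0, 0.63], [0, -0.05, -0.06, -0.0, 0, 0, 0.62]] [538.22561184  93.24601023] -8.03421243580955
```

Call:
move_arm(deltas=[[0,-0.07,-0.02,0,0,0,0.65],[0,-0.07,-0.03,0,0,0,0.62],[0,-0.07,-0.03,0,0,0,0.63],[0,-0.06,-0.05,0,0,0,0.62],[0,-0.06,-0.04,0,0,0,0.63],[0,-0.05,-0.06,0,0,0,0.62],[0,-0.05,-0.05,0,0,0,0.63],[0,-0.05,-0.06,0,0,0,0.62]])

```text
t: 6.15
ee_pos: [538.3, 93.1, 239.2]
tool_rot: [1.313, 1.139, -1.311]
contact_force: [0.9, 2.0, -0.3]
finger_gap: 0.2
```

```bash
python3 - <<'E'
from h import *
im,d=arm.camera("wrist");cv2.imwrite("pics/w4.png",im)
E
python3 arc.py "[176,180,184,187,190,192,194,196]"
```

```text
[538.08695385  92.79527114 239.20160441] -7.711332392293006
[[0, -0.02, -0.04, -0.03, 0, 0, 0.46], [0, -0.03, -0.05, -0.0, 0, 0, 0.5], [0, -0.03, -0.06, -0.0, 0, 0, 0.5], [0, -0.01, -0.04, -0.0, 0, 0, 0.38], [0, -0.02, -0.05, -0.0, 0, 0, 0.37], [0, -0.0, -0.02, -0.0, 0, 0, 0.25], [0, -0.01, -0.03, -0.0, 0, 0, 0.25], [0, -0.01, -0.03, -0.0, 0, 0, 0.25]] [532.88695385  79.99527114] 15.968667607706994
```

View pics/w4.png

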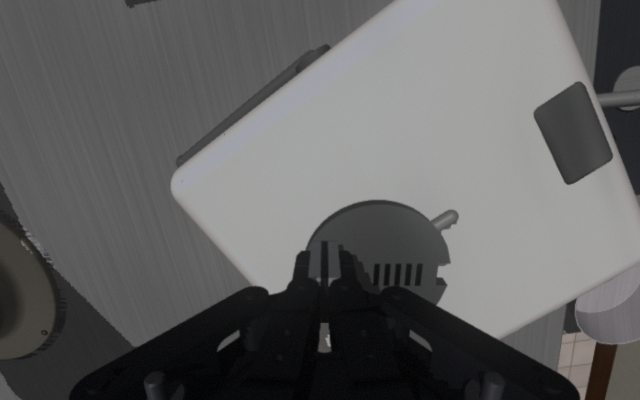

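The notch is at (438,275) and the pin at (445,218), which leaves about 36°. I'll continue more slowly.

Call:
move_arm(deltas=[[0,-0.02,-0.05,0,0,0,0.5],[0,-0.03,-0.05,0,0,0,0.5],[0,-0.03,-0.06,0,0,0,0.5],[0,-0.01,-0.04,0,0,0,0.38],[0,-0.02,-0.05,0,0,0,0.37],[0,0,-0.02,0,0,0,0.25],[0,-0.01,-0.03,0,0,0,0.25],[0,-0.01,-0.03,0,0,0,0.25]])

```text
t: 7.0
ee_pos: [533.1, 80.0, 239.0]
tool_rot: [1.005, 1.326, -1.004]
contact_force: [-0.0, 0.9, -0.7]
finger_gap: 0.1
```

```bash
python3 arc.py "[198,199.5,201,202.5,204,205.5,207,208.5]"
```

```text
[533.13980465  79.95462558 238.9826277 ] 15.75315862304695
[[0, -0.01, -0.03, -0.02, 0, 0, 0.28], [0, 0.0, -0.02, -0.0, 0, 0, 0.19], [0, -0.0, -0.03, -0.0, 0, 0, 0.19], [0, -0.0, -0.02, -0.0, 0, 0, 0.18], [0, -0.0, -0.02, -0.0, 0, 0, 0.19], [0, -0.0, -0.02, -0.0, 0, 0, 0.19], [0, -0.0, -0.03, -0.0, 0, 0, 0.19], [0, -0.0, -0.02, -0.0, 0, 0, 0.18]] [532.73980465  72.35462558] 28.473158623046952
```

Call:
move_arm(deltas=[[0,-0.01,-0.03,0,0,0,0.28],[0,0,-0.02,0,0,0,0.19],[0,0,-0.03,0,0,0,0.19],[0,0,-0.02,0,0,0,0.18],[0,0,-0.02,0,0,0,0.19]])

```text
t: 7.5
ee_pos: [532.7, 74.8, 238.3]
tool_rot: [0.893, 1.38, -0.893]
contact_force: [-0.8, -0.1, -0.2]
finger_gap: 0.0
```

```bash
python3 - <<'E'
from h import *
im,d=arm.camera("wrist");cv2.imwrite("pics/w5.png",im);s=arm.observe()
for uv in [(400,240),(350,220),(420,300)]: print(pix2world('wrist',[uv],depth=[d[uv[1],uv[0]]],st=s))
print(s["contact_force"])
E
python3 arc.py "[205,206,207,208,209,210,211,212]"
```

```text
[[567.48903463  98.64715419 215.810419  ]]
[[538.01038754  97.71737155 214.89335548]]
[[558.12296937 100.68491316 275.54349246]]
[-0.74799825  0.04319168 -0.4173648 ]
[532.74705216  74.71889066 238.27789751] 24.27685205969828
[[0, -0.0, -0.01, -0.01, 0, 0, 0.09], [0, -0.0, -0.01, 0.0, 0, 0, 0.13], [0, -0.0, -0.02, 0.0, 0, 0, 0.12], [0, -0.0, -0.01, 0.0, 0, 0, 0.13], [0, -0.0, -0.02, 0.0, 0, 0, 0.12], [0, -0.0, -0.01, 0.0, 0, 0, 0.13], [0, -0.0, -0.02, 0.0, 0, 0, 0.12], [0, 0.0, -0.01, 0.0, 0, 0, 0.13]] [532.74705216  70.31889066] 32.03685205969828
```

View pics/w5.png

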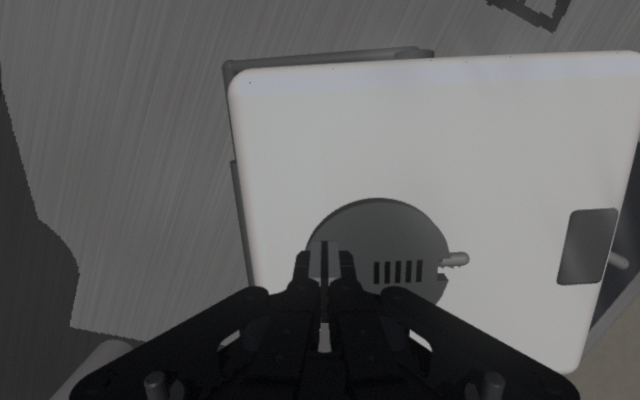

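The notch (440,272) is still about 7° short of the pin (453,259), and the cap top still reads about 216. I'll keep going in small steps.

Call:
move_arm(deltas=[[0,0,-0.02,0,0,0,0.13],[0,0,-0.01,0,0,0,0.13],[0,0,-0.02,0,0,0,0.12],[0,0,-0.01,0,0,0,0.13],[0,0,-0.02,0,0,0,0.12]])

```text
t: 8.05
ee_pos: [532.8, 71.6, 238.3]
tool_rot: [0.826, 1.408, -0.826]
contact_force: [-1.2, 1.4, -0.1]
finger_gap: 0.2
```

```bash
cat > look.py <<'E'
from h import *
import sys
im,d=arm.camera("wrist");cv2.imwrite(sys.argv[1],im);s=arm.observe()
P=d[210:235,360:400].ravel();uv=np.array([(u,v) for v in range(210,235) for u in range(360,400)])
w=pix2world('wrist',uv,depth=P,st=s);print("cap z",np.median(w[:,2]))
P=d[80:120,300:400].ravel();uv=np.array([(u,v) for v in range(80,120) for u in range(300,400)])
w=pix2world('wrist',uv,depth=P,st=s);print("lid z",np.median(w[:,2]))
print(s["contact_force"])
E
python3 look.py pics/w6.png
python3 arc.py "[210,211,212,213,214,215]"
```

```text
cap z 214.67385680651114
lid z 199.98197569922905
[-0.07961457  1.47869178 -0.43835426]
[532.77373986  71.53197664 238.22575582] 29.278344190809424
[[0, -0.0, -0.0, -0.01, 0, 0, 0.09], [0, -0.0, -0.02, 0.0, 0, 0, 0.13], [0, -0.0, -0.01, 0.0, 0, 0, 0.12], [0, 0.0, -0.02, 0.0, 0, 0, 0.13], [0, 0.0, -0.01, 0.0, 0, 0, 0.12], [0, 0.01, -0.02, 0.0, 0, 0, 0.13]] [533.17373986  68.33197664] 35.038344190809426
```

View pics/w6.png

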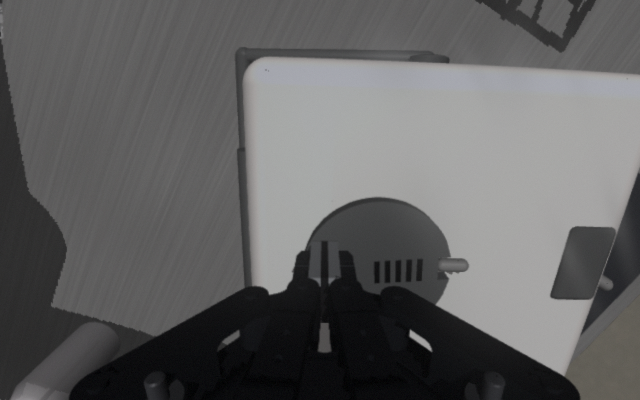

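Call:
move_arm(deltas=[[0,0,-0.02,0,0,0,0.13],[0,0,-0.01,0,0,0,0.13],[0,0,-0.02,0,0,0,0.12],[0,0,0,0,0,0,0]])

```text
t: 8.5
ee_pos: [532.8, 69.8, 238.3]
tool_rot: [0.786, 1.424, -0.785]
contact_force: [-0.5, 4.8, -0.4]
finger_gap: 0.3
```

```bash
python3 look.py pics/w7.png
```

```text
cap z 214.7333023368892
lid z 200.0506030134833
[-0.30337674  3.21747854  0.05510967]
```

View pics/w7.png

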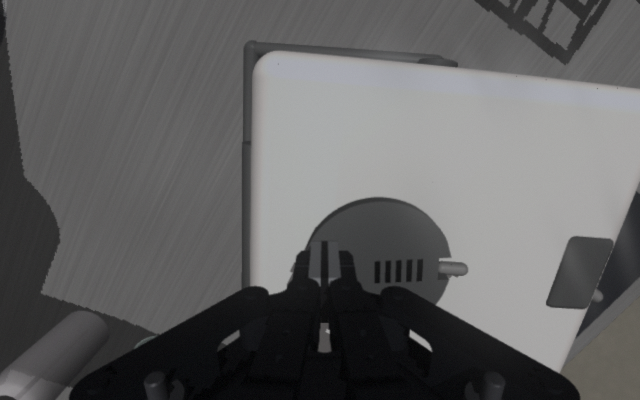

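Force has risen to about 4 N, so the pin appears to have stopped the cap. I'll back off, rise and check the cap's height.

Call:
move_arm(deltas=[[0,-0.06,0.11,0,0,0,0],[0,-0.06,0.11,0,0,0,0],[0,0,0,0.8,0,0,0],[0,0,0,0.8,0,0,0],[0,0.5,0,0.8,0,0,0],[0,0.48,-0.12,0.1,0,0,0],[0,0,0,0,0,0,0],[0,0,0,0,0,0,0]])

```text
t: 9.35
ee_pos: [567.0, 73.8, 337.7]
tool_rot: [0.786, 1.425, -0.787]
contact_force: [-0.0, 0.4, -0.2]
finger_gap: 0.1
```

```bash
cat > look2.py <<'E'
from h import *
import sys
s=arm.observe();im,d=arm.camera("wrist");cv2.imwrite(sys.argv[1],cv2.resize(im[100:280,200:440],(800,600),interpolation=cv2.INTER_CUBIC))
uv=np.array([(u,v) for v in range(60,330) for u in range(150,560)])
w=pix2world('wrist',uv,depth=d[60:330,150:560].ravel(),st=s)
r=np.hypot(w[:,0]-567.3,w[:,1]-74)
a=(r<19);print("ee",s["ee_pos"],"cap z",np.median(w[a,2]),w[a,2].std(),a.sum())
b=(r>62)&(r<75)&(abs(w[:,2]-200)<10);print("lid z",np.median(w[b,2]),b.sum(),s["contact_force"])
E
python3 look2.py pics/w8.png
```

```text
ee [566.95028419  73.80092735 337.65885128] cap z 358.0297866892393 61.89463769028025 6791
lid z 200.1486082766367 5807 [-0.03332028  0.44648287 -0.22710956]
```

View pics/w8.png

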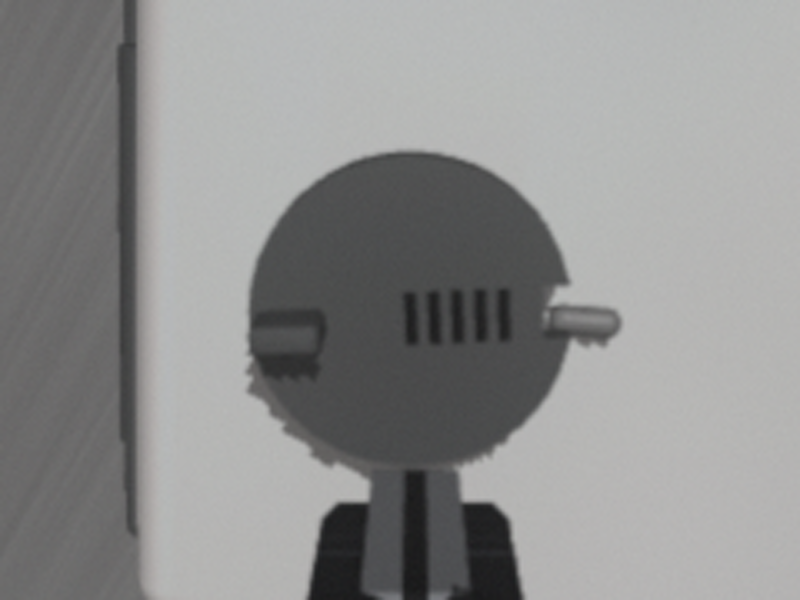

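The pin now sits inside the notch (crop 545–620, y 320), with the tab opposite at (285,335). Now the cap height from depth.

```bash
sed -i 's/a=(r<19)/a=(r<19)\&(w[:,2]<240)/' look2.py; echo 'print("cap xy",np.median(w[(r<60)&(w[:,2]>204)&(w[:,2]<225)][:,:2],axis=0))'>>look2.py; python3 look2.py pics/w9.png
```

```text
ee [566.6563008   73.85983965 337.67117244] cap z 214.87893002997936 0.6632594155287463 1445
lid z 200.16494194357085 5814 [-0.46228981 -0.4592044  -0.78765177]
cap xy [565.73323394  78.42653093]
```

```bash
python3 - <<'E'
from h import *
import pickle
def an(d,s):
    uv=np.array([(u,v) for v in range(60,330) for u in range(150,560)])
    w=pix2world('wrist',uv,depth=d[60:330,150:560].ravel(),st=s)
    r=np.hypot(w[:,0]-567.3,w[:,1]-74)
    a=(r<19)&(w[:,2]<240);b=(r>62)&(r<75)&(abs(w[:,2]-200)<10)
    return np.median(w[a,2]),np.median(w[b,2]),w,d
an1=an(np.load("w1.npy"),pickle.load(open("w1.pkl","rb")));print(an1[:2])
s=arm.observe();im,d=arm.camera("wrist");np.save("w10.npy",d);a2=an(d,s);print(a2[:2])
w=a2[2];W=np.degrees(0)
V=np.array([567.3,74])
for c in [(-30,-20),(-20,-10),(-10,0),(0,10),(10,20),(20,30)]:
    e=np.array([np.cos(np.radians(28)),np.sin(np.radians(28))]);q=(w[:,:2]-V)
    u=q@e;v=q@np.array([-e[1],e[0]])
    m=(u>c[0])&(u<c[1])&(abs(v)<20)&(w[:,2]>208)&(w[:,2]<220);print('u',c,np.median(w[m,2]))
    m=(v>c[0])&(v<c[1])&(abs(u)<15)&(w[:,2]>208)&(w[:,2]<220);print('v',c,np.median(w[m,2]) if m.any() else None,m.sum())
# notch/pin angles: edges
M=R.from_rotvec(s["tool_rot"]).as_matrix();print(np.degrees(np.arctan2(M[1,1],M[0,1])))
cr=lambda x,y:(200+x*.3-.5,100+y*.3-.5)
for l,p,z in [('pin tip',(615,322),206),('pin in',(550,320),208),('notch top',(555,285),214.5),('slot L',(411,318),214.5),('slot R',(505,315),214.5),('cap c',(410,309),214.5)]:
    x=pix2world('wrist',[cr(*p)],z=z,st=s)[0];print(l,x.round(1),np.degrees(np.arctan2(x[1]-74,x[0]-567.3)).round(1))
E
```

```text
(np.float64(216.08167696076217), np.float64(200.21367822403397))
(np.float64(214.94195402878248), np.float64(200.18829863028657))
u (-30, -20) 214.88495652667407
v (-30, -20) 214.9344454984785 353
u (-20, -10) 214.90933857398403
v (-20, -10) 214.88407140680937 366
u (-10, 0) 214.93294086703497
v (-10, 0) 214.95375396537668 373
u (0, 10) 214.90764630761316
v (0, 10) 215.00905607662247 390
u (10, 20) 214.93523951036053
v (10, 20) 214.8468616127318 406
u (20, 30) 214.93237928157833
v (20, 30) 214.85842521083975 414
32.183469655941316
pin tip [613.2 101.2 206. ] 30.6
pin in [597.5  92.7 208. ] 31.7
notch top [591.4 102.3 214.5] 49.6
slot L [564.9  75.2 214.5] 153.3
slot R [585.1  88.8 214.5] 39.9
cap c [563.4  77.1 214.5] 141.3
```

The cap dropped only about 1.1 mm instead of 3. The slots point at about 34° and the pin at 28°, so the notch went slightly too far and its trailing edge is resting on the pin's rounded flank. I'll nudge the tab back a few degrees from the other side.

Call:
move_arm(deltas=[[0,-0.17,-0.44,0,0,0,0],[0,-0.18,-0.44,0,0,0,0],[0,0,0,-0.8,0,0,0],[0,0,0,-0.8,0,0,0],[0,0,0,-0.6,0,0,0],[0,0,0,-0.27,0,0,0],[0,0,0,0,0,0,0]])

```text
t: 10.2
ee_pos: [552.5, 38.6, 238.6]
tool_rot: [0.786, 1.426, -0.787]
contact_force: [-0.2, 0.1, 1.6]
finger_gap: 0.1
```

```bash
python3 - <<'E'
from h import *
s=arm.observe();im,d=arm.camera("wrist");cv2.imwrite("pics/w11.png",im);print(s["ee_pos"],s["contact_force"])
E
```

```text
[552.51170708  38.58148383 238.60005285] [-0.23274657  0.05917611  1.56905332]
```

View pics/w11.png

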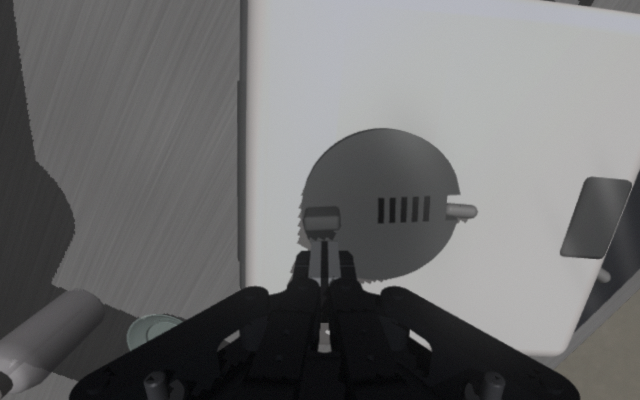

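The finger is just beyond the tab (322,218) on its far side. I'll push gently the other way.

Call:
move_arm(deltas=[[0,-0.04,0.05,0,0,0,-0.1],[0,-0.04,0.05,0,0,0,-0.1],[0,-0.03,0.04,0,0,0,-0.1],[0,-0.03,0.03,0,0,0,-0.1],[0,-0.01,0.02,0,0,0,-0.1]])

```text
t: 10.75
ee_pos: [547.1, 46.1, 239.7]
tool_rot: [0.841, 1.402, -0.841]
contact_force: [1.0, -0.7, -0.5]
finger_gap: -0.1
```

```bash
python3 look2.py pics/w12.png
```

```text
ee [547.09516602  46.1313937  239.68951049] cap z 212.77769004277604 1.582055661221958 3520
lid z 200.0467139500907 12914 [ 0.97805998 -0.71737805 -0.47377072]
cap xy [566.27125065  82.00259553]
```

View pics/w12.png

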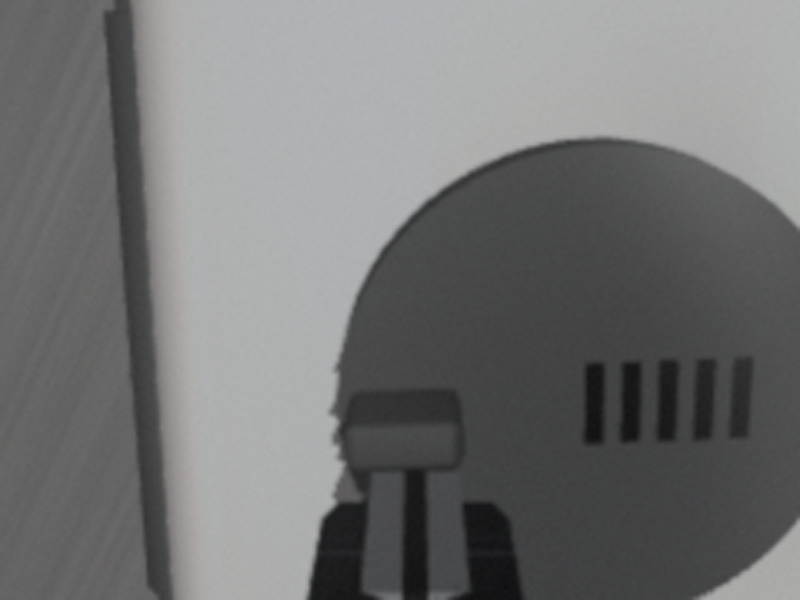

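The cap has now dropped to z ≈ 213, onto the beads. I'll back off, rise, centre over the cap and press.

Call:
move_arm(deltas=[[0,0.07,-0.13,0,0,0,0],[0,0,0,0.6,0,0,0],[0,0,0,0.6,0,0,0],[0,0.22,0.42,0,0,0,0],[0,0.22,0.42,0,0,0,0],[0,0,0,0,0,0,0]])

```text
t: 11.4
ee_pos: [568.3, 75.4, 287.2]
tool_rot: [0.839, 1.403, -0.839]
contact_force: [0.3, -0.1, -0.2]
finger_gap: -0.1
```

```bash
python3 look2.py pics/w13.png
```

```text
ee [568.31725427  75.44834744 287.21048081] cap z 212.85581306880252 0.6271016657910458 2041
lid z 200.14497347951874 8298 [ 0.29101454 -0.05838895 -0.15189006]
cap xy [561.75960727  82.58118602]
```

View pics/w13.png

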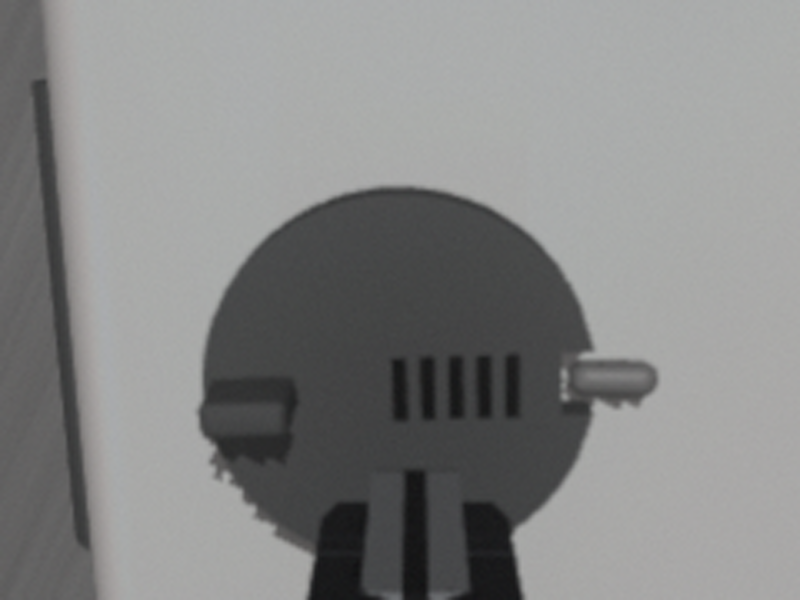

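The pin is centred in the notch (crop 610,380). Descending to press.

Call:
move_arm(deltas=[[0,-0.03,-0.03,-0.5,0,0,0],[0,0,0,-0.5,0,0,0],[0,0,0,-0.3,0,0,0],[0,0,0,-0.05,0,0,0],[0,0,0,-0.05,0,0,0],[0,0,0,-0.04,0,0,0]])

```text
t: 12.05
ee_pos: [566.7, 73.1, 230.6]
tool_rot: [0.84, 1.402, -0.839]
contact_force: [-0.2, 0.6, -0.6]
finger_gap: 0.3
```

Call:
move_arm(deltas=[[0,0,0,-0.03,0,0,0],[0,0,0,-0.03,0,0,0]])

```text
t: 12.25
ee_pos: [566.7, 73.2, 228.5]
tool_rot: [0.84, 1.401, -0.839]
contact_force: [-4.2, -1.2, 11.0]
finger_gap: -0.1
```

Call:
move_arm(deltas=[[0,0,0,-0.03,0,0,0],[0,0,0,-0.03,0,0,0]])

```text
t: 12.45
ee_pos: [566.6, 73.2, 226.1]
tool_rot: [0.84, 1.401, -0.839]
contact_force: [-0.2, -1.3, 4.8]
finger_gap: 0.1
```

Call:
move_arm(deltas=[[0,0,0,-0.03,0,0,0],[0,0,0,-0.02,0,0,0]])

```text
t: 12.65
ee_pos: [566.7, 73.2, 224.9]
tool_rot: [0.84, 1.4, -0.839]
contact_force: [-6.0, -0.8, 23.3]
finger_gap: 0.1
```

It snapped at about 11 N and is now against a hard stop at 23 N, with the tip at about z 208. Rising to check.

Call:
move_arm(deltas=[[0,0,0,0.2,0,0,0],[0,0,0,0.8,0,0,0],[0,0,0,0.9,0,0,0],[0,0,0,0.9,0,0,0],[0,0,0,0.3,0,0,0],[0,0,0,0,0,0,0]])

```text
t: 13.25
ee_pos: [566.8, 73.3, 348.7]
tool_rot: [0.841, 1.4, -0.838]
contact_force: [0.2, -1.0, -0.5]
finger_gap: 0.3
```

```bash
python3 look2.py pics/w14.png
```

```text
ee [566.76871543  73.28822258 348.74653389] cap z 208.49293353107538 0.6917610915047218 1293
lid z 200.16937104713548 5554 [ 0.23760248 -0.97537786 -0.46805164]
cap xy [565.1899405   77.22067494]
```

View pics/w14.png

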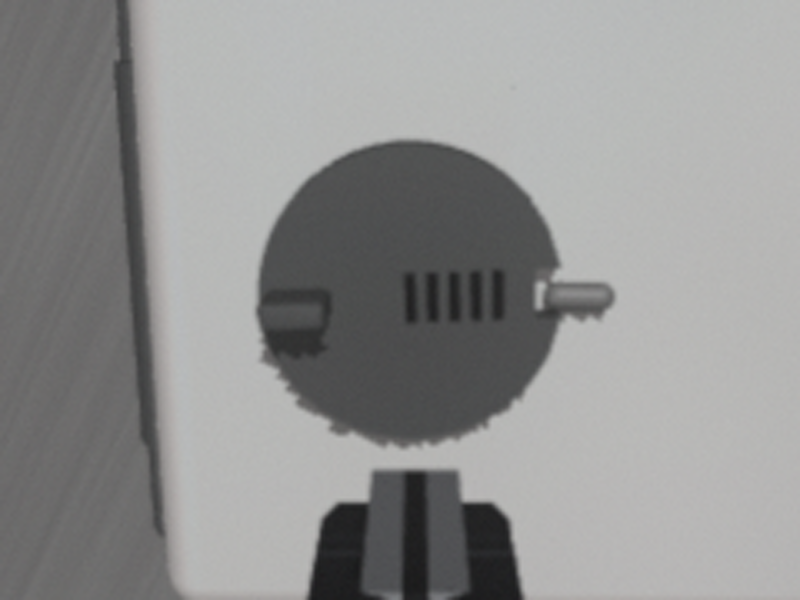

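The cap reads 8.3 mm above the lid, against 8.0 nominal. I'll repeat the measurement to see whether the last fraction of a millimetre is real.

```bash
for i in 1 2 3; do python3 look2.py pics/w15_$i.png; done
```

```text
ee [566.46998978  73.2567472  346.88113758] cap z 208.56505673018182 0.6701569829090981 1309
lid z 200.20685043491625 5594 [-0.25753172  0.2347967  -0.72064481]
cap xy [565.1582236   77.25378606]
ee [566.25427407  73.27107269 345.81132905] cap z 208.5507339725394 0.6551193775464104 1310
lid z 200.19674078788492 5592 [ 1.11082183 -0.09360146 -0.42418168]
cap xy [565.2313265  77.2574726]
ee [566.14224372  73.26104934 345.392679  ] cap z 208.53818654223443 0.6485098800808324 1321
lid z 200.16333647300146 5596 [-0.05105792 -0.26884275 -0.34259604]
cap xy [565.15484163  77.35783704]
```

The reading holds at about 8.35 mm, so I'll press once more a little more firmly to be sure.

Call:
move_arm(deltas=[[0,0,0,-0.8,0,0,0],[0,0,0,-0.8,0,0,0],[0,0,0,-0.8,0,0,0],[0,0,0,-0.3,0,0,0],[0,0,0,-0.1,0,0,0],[0,0,0,-0.1,0,0,0],[0,0,0,0,0,0,0],[0,0,0,0,0,0,0]])

```text
t: 14.25
ee_pos: [566.7, 73.2, 232.1]
tool_rot: [0.84, 1.401, -0.839]
contact_force: [-0.1, 0.1, 0.2]
finger_gap: -0.1
```

Call:
move_arm(deltas=[[0,0,0,-0.03,0,0,0],[0,0,0,-0.02,0,0,0],[0,0,0,0,0,0,0]])

```text
t: 14.55
ee_pos: [566.4, 73.2, 229.1]
tool_rot: [0.84, 1.403, -0.84]
contact_force: [-0.5, -0.2, 0.3]
finger_gap: -0.3
```

Call:
move_arm(deltas=[[0,0,0,-0.03,0,0,0],[0,0,0,-0.03,0,0,0],[0,0,0,-0.02,0,0,0],[0,0,0,0,0,0,0]])

```text
t: 14.95
ee_pos: [566.3, 73.2, 225.7]
tool_rot: [0.84, 1.403, -0.84]
contact_force: [0.4, -0.1, 0.2]
finger_gap: -0.2
```

Call:
move_arm(deltas=[[0,0,0,-0.02,0,0,0],[0,0,0,0,0,0,0]])

```text
t: 15.15
ee_pos: [566.4, 73.2, 225.1]
tool_rot: [0.84, 1.403, -0.84]
contact_force: [0.7, -0.4, 1.1]
finger_gap: 0.3
```

Call:
move_arm(deltas=[[0,0,0,-0.02,0,0,0],[0,0,0,-0.01,0,0,0],[0,0,0,0,0,0,0]])

```text
t: 15.45
ee_pos: [566.4, 73.2, 225.0]
tool_rot: [0.84, 1.402, -0.839]
contact_force: [-4.1, -0.6, 11.8]
finger_gap: -0.1
```

Call:
move_arm(deltas=[[0,0,0,-0.02,0,0,0],[0,0,0,0,0,0,0]])

```text
t: 15.65
ee_pos: [566.5, 73.3, 224.9]
tool_rot: [0.84, 1.401, -0.839]
contact_force: [-6.5, 0.2, 19.7]
finger_gap: -0.3
```

Between 1 N and 20 N the cap moves only 0.2 mm, so it is against a hard stop at tip height ~208, which is lid + 8. It is home. Retreating.

Call:
move_arm(deltas=[[0,0,0,0.1,0,0,0],[0,0,0,0.5,0,0,0],[0,0,0,0.9,0,0,0],[0,0,0,0.9,0,0,0],[0,0,0,0.8,0,0,0],[0,0,0,0.3,0,0,0],[0,0,0,0,0,0,0],[0,0,0,0,0,0,0]])

```text
t: 16.45
ee_pos: [566.3, 73.2, 361.7]
tool_rot: [0.839, 1.404, -0.841]
contact_force: [-0.2, 0.3, -0.7]
finger_gap: 0.2
```

```bash
python3 look2.py pics/w16.png; python3 - <<'E'
from h import *
im,d=arm.camera("scene");cv2.imwrite("pics/s2.png",im)
E
```

```text
ee [566.28002866  73.24045588 361.67213222] cap z 208.3710004523818 0.6749525723885486 1180
lid z 200.17518132082213 5232 [-0.20812555  0.33984758 -0.74462231]
cap xy [565.25360282  77.10277032]
```

View pics/w16.png

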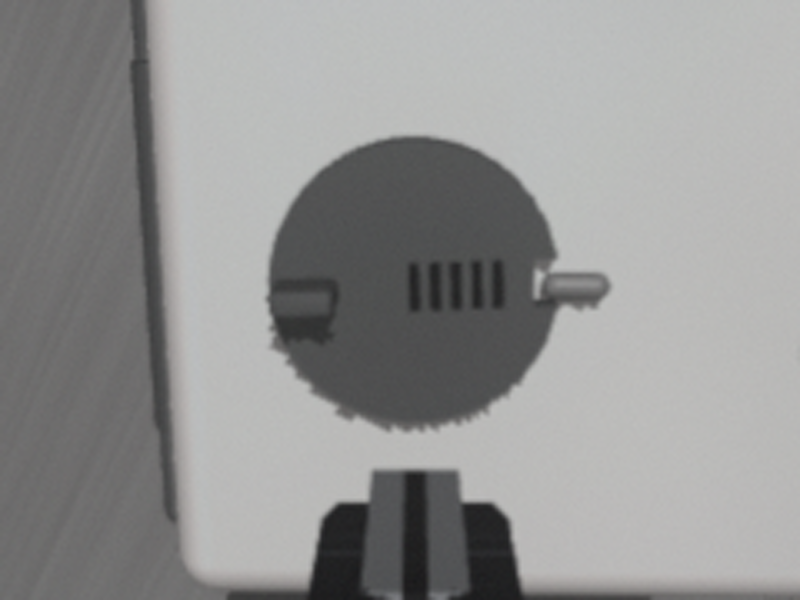

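View pics/s2.png

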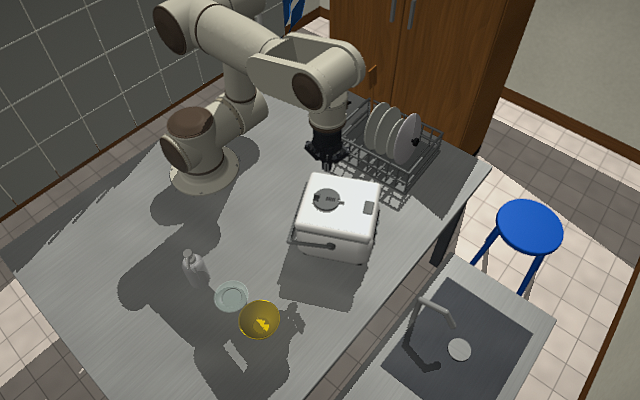

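The wrist picture shows the pin in the notch (crop 575,287), with the flange top 8.2 mm above the lid. The scene picture shows the bowl, saucer, dispenser and rack where they were, and the arm clear. I'm handing the job in.

```bash
python3 -c "
from plant import arm
print(arm.job_done())"
```

```text
the job is handed in; nothing more can be done
None
```

The steam cap is seated on the lid with its notch over the pin, and I handed the job in at about 16.5 s.

**Turning:** I pushed the tab about 150° counter-clockwise with the closed fingertips. The notch went a few degrees too far and its edge caught on the pin, so the cap had dropped only about 1 mm. I nudged the tab back from the other side, and the cap fell the full 3 mm onto the beads (flange top at z ≈ 213).

**Pressing:** The cap snapped down at about 11 N when pressed near its middle, and the first press peaked at about 23 N. I pressed again to about 20 N, and between 1 and 20 N it moved only 0.2 mm, so it is on a hard stop with the fingertips about 208 mm above the shelf.

**Last checks:**
- **Pin:** it lies in the notch.
- **Cap height:** the flange top reads 8.2 mm above the lid, against 8.0 mm nominal. Before the second press it read 8.35 mm. I put the rest down to camera error, since the hard stop agrees with fully home.
- **Other things:** the rack, dispenser, bowl and saucer look unmoved in the scene picture.
- **Arm:** it finished with the fingertips about 135 mm above the cap, touching nothing.

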